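Press the cover home on a charging case

ROBOT

A 6-joint arm with a two-finger parallel gripper is mounted at the origin on the work surface. World frame = base frame: x ahead of the robot, y to its left, z up, the work surface at z = 0. Lengths are in mm, angles in degrees, forces in N, time in s.
With the tool pointing down it reaches from about 300 to 1000 mm from the base axis. Payload 5.1 kg.
Tool frame: the origin (TCP) lies between the finger pads; the fingertips stand 17 mm ahead of it and the grasp point (between the pads) lies 2 mm behind it; x points along the fingers, y is the direction in which the jaws open and shut, and the axes are right-handed (so a half turn about x gives the same grasp; the last joint's range is limited). The gripper opens to 95 mm and grips with 3 to 60 N. Pads are 20 mm wide; open, the fingers measure 119 mm over their backs; the gripper's body (75 mm by 180 mm) begins 59 mm behind the grasp point.
Start: joints at [60.585, 7.093, 94.555, -0, 78.352, -4.733], TCP at [271.457, 590.589, 231.656] pointing down, gripper open.
Joint ranges: [-149.61, 149.61], [-58.7, 133.49], [1.44, 155.28], [-77.14, 257.14], [18.33, 153.61], [-166.67, 166.67]. Speed limits (degrees/s): [147.25, 147.25, 180, 180, 180, 180].

INTERFACE

Orientations are given as a 3x3 rotation matrix whose columns are the frame's x, y, z axes.
In Python, from workcell import bot gives the robot as it stands. Calls block until the motion is done:
- bot.goto(position, orientation): joint-space move of the TCP to a pose.
- bot.line_to(position, vel=150, rotation=None, force_limit=None): straight line of the TCP; rotation=None keeps the orientation; vel is the mean speed in mm/s. With force_limit (N) it stops when the force on the tool has changed by that much, and returns True; else False.
- bot.movej(angles): joint-space move.
- bot.gripper_to(opening, effort=None): opening from 0.0 (shut) to 1.0 (fully open); effort is the grip in N (None keeps the last); returns when the fingers have stopped.
- bot.wait(seconds).
- bot.inverse_kinematics(position, orientation): joint angles nearest the present ones, or None.
- bot.get_state(): the state.
- bot.get_image(name): name is "side" or "top"; returns the picture (480x640x3 uint8, red, green, blue); there is no depth.
- bot.camera_params(name): a dict with "fx", "fy", "cx", "cy" (pixels), "k1" (the pictures are not rectified: a ray, as slopes to the right and down, at radius r is drawn at 1 + k1 r^2 times it, then the intrinsics apply), "R" (3x3) and "t" (3): a world point X has camera coordinates R X + t. Camera axes: x right, y down, z forward; pixel columns grow to the right and rows downward; lengths in mm; the calibration is good to about 2 mm. A picture is of the moment at which its call begins. camera_params takes no time and is no camera call.
A pose or a line that the arm cannot do raises bot.Unreachable and nothing moves.
- bot.finish_job(): hands the job in, once; it reports no verdict.
Trained networks look in the newest picture that a camera, given by its name, has taken for a name from the list of things; names that differ only in an ending like _2 or _b are one class to them, and where a whole thing is asked for, a point or a joint stands for the part that bears it (a point fixed in the world has none). Each returns a list of dicts, best first, with "score" (0 to 1); they miss things now and then, are a little off and sometimes report something else, mostly with a low value. They report only what shows in the picture. A call takes as long as a camera call. They do not tell look-alikes from the thing itself.
- bot.look_for(camera, thing): "box" ([left, top, right, bottom] in pixels, round what is visible of it).
- bot.silhouettes(camera, thing): "mask" (480x640 bool, what is visible of it) and "box" ([left, top, right, bottom] in pixels, round what is visible of it).
- bot.spot_point(camera, thing): "uv" ([column, row] in pixels: a listed point, or the origin of a listed thing).
The state is a dict: "time": time; "joint_pos": joint angles; "qd": joint speeds; "joint_torque": joint torques, N m; "tcp_pos": TCP position; "tcp_rot": TCP orientation; "contact_force": force on the tool from outside, world axes, zero at the start; "wrist_torque": the same for the moment, N m; "opening": opening from 0.0 (shut) to 1.0 (fully open).
Only numpy, scipy, OpenCV 4.12 (cv2) and the standard library are available. Lean on these libraries where they do the work, as an engineer would, in place of code of your own. Each camera call takes 0.05 s, during which the arm holds its last target.

TASK

Put the charging case whose white cover still stands proud upright into the nest of the press carriage and let go, then push the carriage by its red tab fully in under the press. Press the plunger knob down onto its stop and keep it firmly there with 15 to 20 N for a second, never more than 25 N, then let it rise, leaving the case in the nest under the press with its cover flush. Leave the two finished cases and the other things on the bench where they are.

Things in the scene. Friction and masses are not known exactly. Their poses are not given: they have to be found in the camera images.
- case_center (a point): the case to be pressed: a dark blue box with rounded edges, 60 mm long (its x) by 46 mm wide (its y) by 32 mm high, 85 g, with a white cover plate (50 x 36 mm) standing 4 mm proud of its top. This point is the centre of the dark shell, 16 mm above its underside; z up. It stands in the shallow blue tray (grey floor 6 mm above the bench, rim 14 mm high), in line with two finished cases, 80 mm from centre to centre along their length
- cover (a joint): how far the white cover has been pushed into its case: 0 = 4 mm proud, 0.004 m = flush. It takes about 1.5 N and stays where it is left
- nest (a point): centre of the nest floor on the carriage, 22 mm above the bench. Its x runs along the long side of the nest, its y is the direction in which the carriage slides in under the press, z up. The nest is 64 x 50 mm inside (2 mm to spare all round), with blue walls 10 mm high and 5 mm thick: whole across the two short ends, only at the corners on the two long sides, so that there is a 44 mm gap for a finger in the middle of each long side. The case fits either way round
- carriage (a joint): how far the carriage is in: 0 = fully out, 0.12 m = fully in, against its stop, the nest right under the plunger. It slides with about 3 N of friction and stays where it is left. It starts between 0 and 0.03
- handle (a point): middle of the carriage's upright red tab, 30 mm (nest x) by 10 mm (nest y) by 50 mm high, its top 25 mm above its middle; this point is 52 mm above the bench and 95 mm from the nest centre on the outward side (minus nest y). It is pushed inward (plus nest y) on its outer face, or gripped from above
- knob_top (a point): centre of the top face of the press plunger's black palm knob with its yellow dot, 42 mm in diameter and 14 mm thick; at rest 168.5 mm above the bench. Same axes as the nest. The green press head below it (50 mm wide along nest y, underside 82 mm and top 122 mm above the bench) reaches from 25 mm on the minus x side of the knob axis to a grey column on the plus x side
- plunger (a joint): how far the plunger is pressed down (m); 0 = up. Its hard stop is hidden in the head and set differently each time, for a stroke of 10 to 14 mm: feel for it. The springs push back with 2 to 10 N on the way; on the stop the force climbs very steeply (some 100 N per mm), so go slowly. The sprung foot has the cover flush after 8.5 mm and gives way after that. The plunger rises by itself
- done_a: a finished case in the tray: the same dark box with a flush black cover; origin under its centre
- done_b: the other finished case, alike
- bottle: white plastic bottle with a blue cap, 60 mm in diameter, 150 mm high; origin under its centre
- driver: screwdriver lying on the bench
- cup: small green cup, 68 mm in diameter, 50 mm high
- tape: yellow disc, 70 mm in diameter, 22 mm high
Things that resemble listed ones, but are neither listed nor needed, are in the scene too. Leave any pink or purple look-alike of the part that bears case_center alone.

How it is judged:
By the outcome, as a careful person would: the job done as asked, in the order asked, and still so for the second after the job is handed in, with the robot touching nothing.
It also fails if it takes over 72 s, if anything falls off the work surface, if the arm or the gripper's body presses on something with over 40 N, if the wrist force passes 120 N, or if a joint passes its speed limit or range.

## Working session

There is one attempt and no reset: what is moved stays moved. The work goes in short steps, each a Python script; the robot and the scene stay as the last script left them, time stands still between calls to the robot, and variables do not carry over. Pictures are saved under pics/ and viewed, and the job is handed in when it is done.

```bash
ls; mkdir -p pics; python3 - <<'E'
from workcell import bot
import cv2
for n in ("side","top"):
    im=bot.get_image(n); cv2.imwrite(f"pics/{n}0.png",im[:,:,::-1])
    p=bot.camera_params(n); print(n,p)
print(bot.get_state())
E
```

```text
pics
side {'fx': 602.3042969374723, 'fy': 602.3042969374723, 'cx': 326.8158974305502, 'cy': 244.2058383828859, 'k1': -0.11653713800028508, 'R': array([[ 0.98960838, -0.14377273,  0.0021572 ],
       [-0.08784852, -0.61641486, -0.78250582],
       [ 0.11383273,  0.77418481, -0.62263954]]), 't': array([-499.54782989,  185.56963096, 1530.11758678])}
top {'fx': 477.40890789484484, 'fy': 477.40890789484484, 'cx': 312.5379332978401, 'cy': 245.26108341828086, 'k1': 0.02514424857385534, 'R': array([[-0.01767509, -0.99981115,  0.00807855],
       [-0.97379925,  0.01538196, -0.22688857],
       [ 0.22672146, -0.01187716, -0.97388722]]), 't': array([ 107.22927608,  552.73750726, 1116.01663976])}
{'time': 0.1, 'joint_pos': array([ 6.05857749e+01,  7.13005197e+00,  9.46243095e+01, -2.77604382e-04,
        7.83510630e+01, -4.73101409e+00]), 'qd': array([ 0.03582179, -0.14725091, -0.17472281, -0.04258661,  0.02970196,
       -0.03490834]), 'joint_torque': array([ 2.42281012e-04, -4.18881762e+01, -3.61097038e+01,  7.77052296e-02,
        4.61618684e-02, -6.05812625e-05]), 'tcp_pos': array([271.18911923, 590.13951386, 230.52672316]), 'tcp_rot': array([[-8.99528585e-04,  4.17599124e-01,  9.08630928e-01],
       [-1.60514197e-03,  9.08629522e-01, -4.17600067e-01],
       [-9.99998307e-01, -1.83412483e-03, -1.47032348e-04]]), 'contact_force': array([ 0.10570331,  0.1091534 , -0.10149191]), 'wrist_torque': array([-0.03715906,  0.03415542, -0.00532647]), 'opening': 0.9987182147609125}
```

View pics/side0.png

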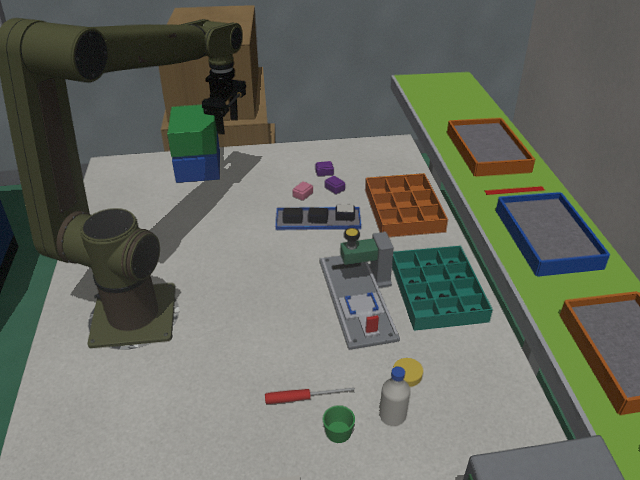

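View pics/top0.png

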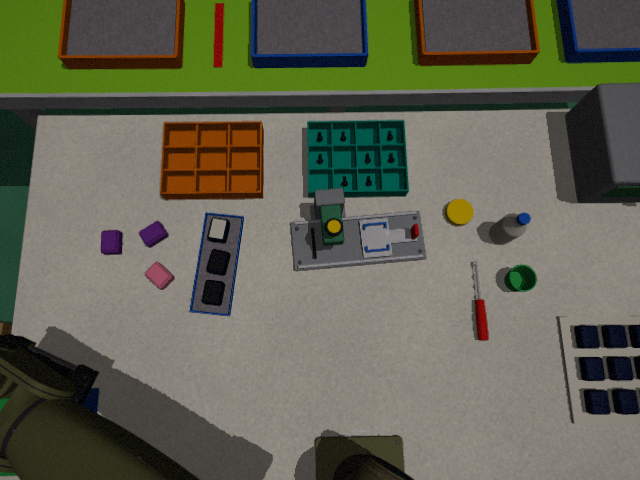

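The side view shows the tray with two black cases (292,215 and 318,215) and a white-covered one (345,212). In the top view these are at (213,293), (218,262) and (219,230). The press is at about (333,227), with the nest at (376,237) and the red tab at (415,231). Only the white-covered case at (219,230) fits. The pink and purple blocks at (160,275), (153,233) and (112,242) are look-alikes outside the tray. I'll check this in an enlarged crop.

```bash
cat > h.py <<'E'
import numpy as np, cv2
from workcell import bot
def K(p): return np.array([[p['fx'],0,p['cx']],[0,p['fy'],p['cy']],[0,0,1.]])
def dist(p): return np.array([p['k1'],0,0,0,0.])
def proj(n,X):
    p=bot.camera_params(n)
    return cv2.projectPoints(np.array(X,float).reshape(-1,1,3),cv2.Rodrigues(p['R'])[0],p['t'],K(p),dist(p))[0].reshape(-1,2)
def ray(n,uv):
    p=bot.camera_params(n)
    s=cv2.undistortPoints(np.array(uv,float).reshape(-1,1,2),K(p),dist(p)).reshape(-1,2)
    d=np.c_[s,np.ones(len(s))]@p['R']; o=-p['R'].T@p['t']
    return o,d
def at_z(n,uv,z):
    o,d=ray(n,uv); return o+d*((z-o[2])/d[:,2])[:,None]
E
python3 - <<'E'
from h import *
for n in ("top","side"):
    im=bot.get_image(n)
    for t in ("case_center","nest","handle","knob_top"):
        r=bot.spot_point(n,t)
        z={"case_center":22,"nest":22,"handle":52,"knob_top":168.5}[t]
        for q in r[:3]: print(n,t,round(q['score'],2),np.round(q['uv'],1),at_z(n,[q['uv']],z).round(1)[0])
    a=im[195:320,185:430] if n=="top" else im[195:355,265:405]
    f=3.2 if n=="top" else 3.7
    cv2.imwrite(f"pics/{n}1.png",cv2.resize(a,None,fx=f,fy=f,interpolation=cv2.INTER_CUBIC)[:,:,::-1])
E
```

```text
top case_center 0.94 [218.3 232.1] [602.5 338.8  22. ]
top case_center 0.72 [162.  273.9] [496.2 476.6  22. ]
top case_center 0.72 [113.9 241.5] [581.8 602.4  22. ]
top nest 0.7 [373.2 235.8] [586.5 -59.   22. ]
top nest 0.68 [224.6 264. ] [518.9 320.7  22. ]
top nest 0.16 [518.  275.9] [ 476.7 -418.4   22. ]
top handle 0.74 [414.6 232. ] [ 587.2 -159.1   52. ]
top knob_top 0.56 [334.9 228.7] [567.6  48.  168.5]
side case_center 0.82 [345.5 210.7] [614.4 353.5  22. ]
side case_center 0.81 [322.1 168.2] [577.4 612.6  22. ]
side case_center 0.64 [336.  185.8] [607.3 496.9  22. ]
side nest 0.41 [293.8 222.8] [450.  313.4  22. ]
side handle 0.83 [371.2 321.5] [ 590.8 -151.4   52. ]
side knob_top 0.7 [346.7 230.7] [564.8  62.6 168.5]
side knob_top 0.47 [342.1 209.8] [568.3 155.4 168.5]
side knob_top 0.17 [339.2 432.1] [ 450.6 -525.   168.5]
```

View pics/top1.png

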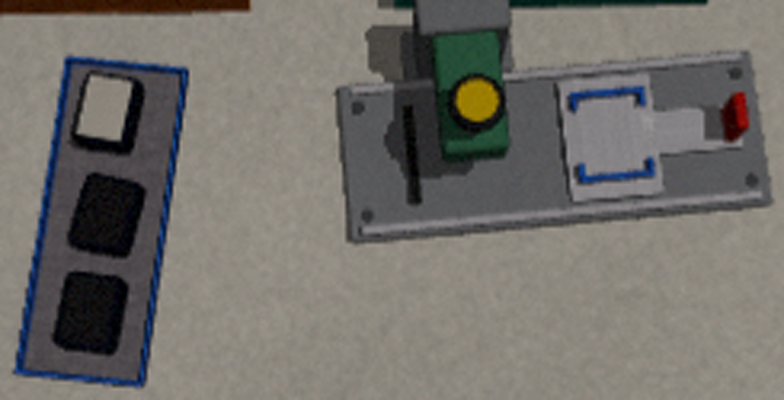

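View pics/side1.png

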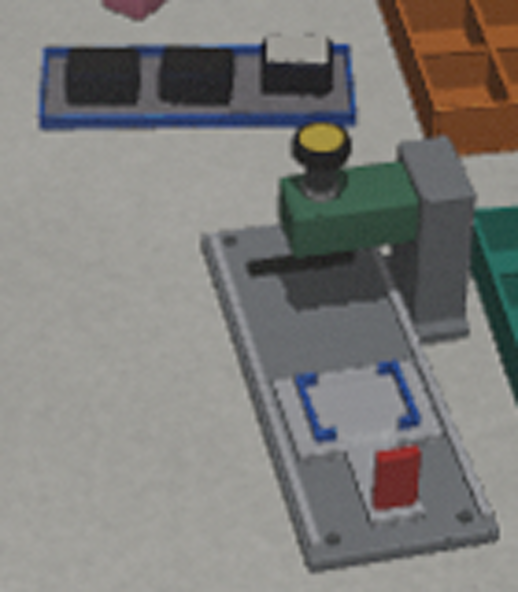

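```bash
python3 - <<'E'
from h import *
im={n:bot.get_image(n).copy() for n in ("top","side")}
s=bot.get_state(); T=s['tcp_pos'];R=s['tcp_rot']
def cr(n,x0,x1,y0,y1,f):
    return cv2.resize(im[n][y0:y1,x0:x1],None,fx=f,fy=f,interpolation=cv2.INTER_CUBIC)[:,:,::-1].copy()
c=cr("side",170,280,10,170,3.6)
for lab,P,col in [("tcp",[0,0,0],(0,0,255)),("y+",[0,90,0],(0,255,0)),("yb+",[-61,90,0],(255,255,0)),("yb-",[-61,-90,0],(255,255,0)),("zb",[-61,0,37],(255,0,255)),("zb",[-61,0,-37],(255,0,255)),("zb",[-61,0,90],(0,200,255)),("zb",[-61,0,-90],(0,200,255)),("end",[-241,0,0],(255,255,255))]:
    uv=proj("side",T+R@np.array(P))[0]; print(lab,uv.round(1), (T+R@np.array(P)).round())
    cv2.circle(c,tuple(int(v) for v in (uv-[170,10])*3.6),4,col,-1)
cv2.imwrite("pics/grip.png",c)
cv2.imwrite("pics/t2.png",cr("top",340,430,200,275,8))
cv2.imwrite("pics/t3.png",cr("top",185,250,205,320,5))
E
```

```text
tcp [226.3 121.9] [271. 591. 232.]
y+ [237.7 109.7] [309. 672. 232.]
yb+ [236.1  92.3] [309. 672. 293.]
yb- [211.9 116.8] [234. 509. 293.]
zb [235.5 105.5] [305. 575. 293.]
zb [213.5 102.7] [238. 606. 293.]
zb [251.5 107.5] [353. 553. 293.]
zb [198.1 100.8] [190. 628. 293.]
end [218.7  47.6] [271. 591. 473.]
```

View pics/grip.png

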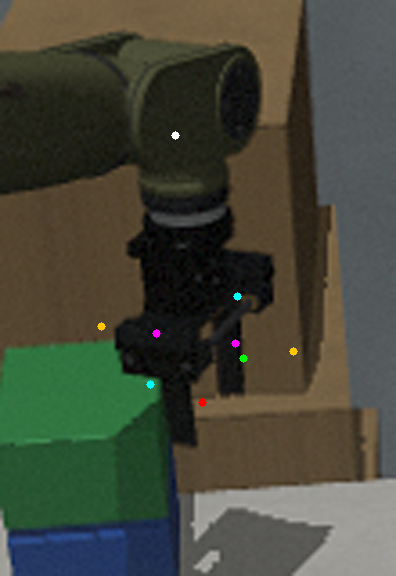

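View pics/t2.png

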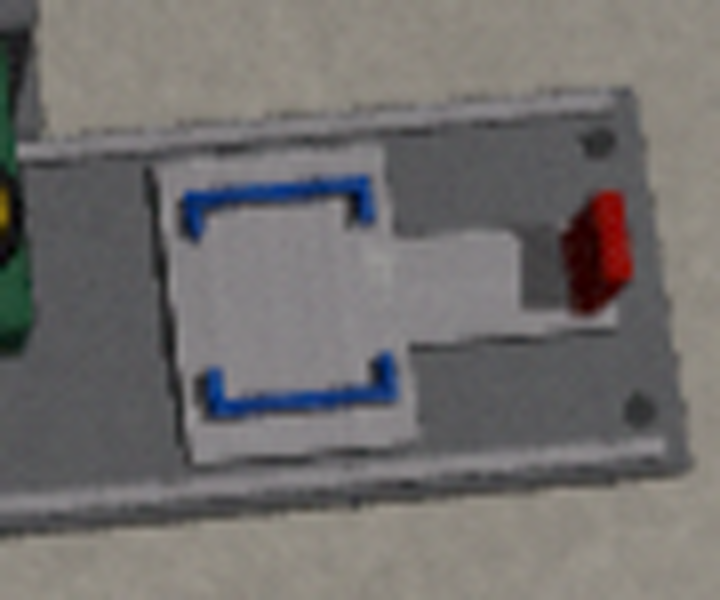

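View pics/t3.png

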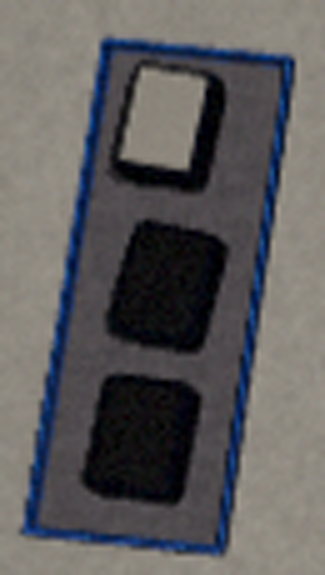

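```bash
python3 - <<'E'
from h import *
im={n:bot.get_image(n).copy() for n in ("top","side")}
def cr(n,x0,x1,y0,y1,f):
    return cv2.resize(im[n][y0:y1,x0:x1],None,fx=f,fy=f,interpolation=cv2.INTER_CUBIC)[:,:,::-1].copy()
cv2.imwrite("pics/s2.png",cr("side",330,390,285,340,10))
cv2.imwrite("pics/s3.png",cr("side",270,370,195,240,8))
E
for n in top side; do python3 -c "
from h import *
p=bot.camera_params('$n'); print(-p['R'].T@p['t'])"; done
```

```text
[ 287.12573838  111.9619478  1211.41790577]
[  336.48128163 -1142.02726806  1098.9986432 ]
```

View pics/s2.png

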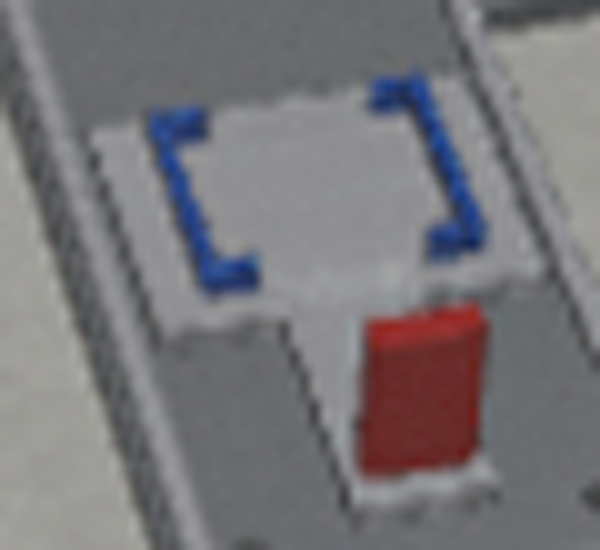

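View pics/s3.png

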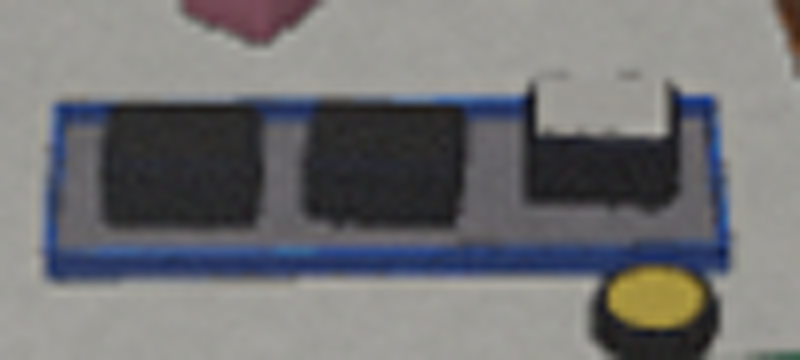

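```bash
cat > fit.py <<'E'
from h import *
from scipy.optimize import least_squares
def full(c,s,o): return (np.array(c,float)+.5)/s-.5+np.array(o)
t2=lambda c: full(c,8,(340,200)); s2=lambda c: full(c,10,(330,285))
t3=lambda c: full(c,5,(185,205)); s3=lambda c: full(c,8,(270,195)); t1=lambda c: full(c,3.2,(185,195))
def Rz(a): return np.array([[np.cos(a),-np.sin(a)],[np.sin(a),np.cos(a)]])
N=[("top",(-37+74,30,32),t2((183,192))),("top",(37,-30,32),t2((371,177))),("top",(-37,30,22),t2((208,419))),("top",(-37,-30,22),t2((397,401))),
("side",(-37,30,32),s2((150,112))),("side",(37,30,32),s2((423,75))),("side",(-37,-30,22),s2((208,293))),("side",(37,-30,22),s2((485,245))),
("side",(-15,-100,77),s2((365,340))),("side",(15,-100,77),s2((485,322))),("side",(-15,-100,27),s2((358,475))),("side",(15,-100,27),s2((478,462)))]
Kn=[("top",(0,0,168.5),t1((477,102))),("side",(0,0,168.5),s3((655,298)))]
C=[("top",(25,18,42),t3((138,65))),("top",(25,-18,42),t3((208,70))),("top",(-25,-18,42),t3((197,170))),("top",(-25,18,42),t3((122,160))),
("side",(25,18,42),s3((668,78))),("side",(-25,18,42),s3((535,76))),("side",(25,-18,42),s3((668,135))),("side",(-25,-18,42),s3((540,135)))]
def world(P,x): 
    P=np.array(P,float); q=Rz(x[2])@P[:2]+x[:2]; return np.r_[q,P[2]]
def fit(L,x0):
    f=lambda x: np.concatenate([proj(n,world(P,x))[0]-uv for n,P,uv in L])
    r=least_squares(f,x0,x_scale=[1,1,.01],loss='soft_l1'); return r.x,f(r.x).reshape(-1,2)
if __name__=="__main__":
    for nm,L,x0 in (("nest",N,[587,-60,0]),("case",C,[605,345,0])):
        for cams in (("top","side"),("top",),("side",)):
            L2=[l for l in L if l[0] in cams]
            x,r=fit(L2,x0); print(nm,cams,x[:2].round(1),np.degrees(x[2]).round(2),"rms",np.sqrt((r**2).mean()).round(2)); 
            if len(cams)==2: print(r.round(1).tolist())
    # press joint fit: px,py,yaw,c
    def f(x):
        a=Rz(x[2]); o=[]
        for n,P,uv in N: o.append(proj(n,world(P,x[:3]))[0]-uv)
        k=x[:2]+a@np.array([0,x[3]])
        for n,P,uv in Kn: o.append((proj(n,[*k,168.5])[0]-uv)*2)
        return np.concatenate(o)
    r=least_squares(f,[587,-60,0.1,107],x_scale=[1,1,.01,1],loss='soft_l1'); x=r.x
    print("press",x[:2],np.degrees(x[2]),"dist",x[3],"c0",120-x[3],"knob",x[:2]+Rz(x[2])@[0,x[3]]); print(f(x)[-4:]/2)
    for n,P,uv in Kn: print("knob",n,at_z(n,[uv],168.5))
E
python3 fit.py
```

```text
nest ('top', 'side') [583.4 -62.7] 3.82 rms 0.77
[[-0.5, -0.6], [-0.7, -0.5], [-0.9, -0.0], [-1.2, 0.3], [-0.4, 0.8], [0.1, 0.4], [-0.8, 1.8], [-0.0, 2.2], [0.2, -0.1], [0.4, -0.2], [-0.0, 0.9], [-0.1, 0.3]]
nest ('top',) [582.9 -64.8] 4.58 rms 0.27
nest ('side',) [584.5 -60.4] 3.31 rms 0.61
case ('top', 'side') [609.  337.2] -6.9 rms 0.52
[[-0.2, -0.1], [-0.2, 0.3], [-0.8, -0.7], [-0.0, -0.2], [-0.4, 0.8], [-0.1, 1.2], [0.2, 0.4], [-0.3, 0.6]]
case ('top',) [608.5 336.4] -6.39 rms 0.32
case ('side',) [610.1 341.1] -8.36 rms 0.24
press [582.92489588 -62.81006353] 4.288691663858497 dist 114.19154343991242 c0 5.808456560087578 knob [574.38543378  51.06173359]
[-0.26187149 -0.71366477 -0.26489262  1.28887551]
knob top [[572.70164787  50.51475493 168.5       ]]
knob side [[576.00028766  56.28658578 168.5       ]]
```

```bash
python3 - <<'E'
from fit import *
print("case -x bottom edge z8",at_z("top",[t3((160,188))],8))
print("nb +x top edge z38",at_z("top",[t3((183,227))],38), "corners",at_z("top",[t3((150,223)),t3((222,232))],36))
print("side case -x edge (z38), near-left", at_z("side",[s3((530,90)),s3((527,150)),s3((528,198))],30))
print("side: nb right edge z~22", at_z("side",[s3((463,165))],22), "case left", at_z("side",[s3((528,170))],22))
im={n:bot.get_image(n).copy() for n in ("top","side")}
a=cv2.resize(im["top"][210:285,195:245],None,fx=10,fy=8,interpolation=cv2.INTER_CUBIC)
b=cv2.resize(im["side"][200:240,300:370],None,fx=10,fy=10,interpolation=cv2.INTER_CUBIC)
g=lambda a:(255*np.clip(a/255.,0,1)**.35).astype(np.uint8)[:,:,::-1]
a=cv2.resize(im["top"][210:285,195:245],None,fx=8,fy=8,interpolation=cv2.INTER_CUBIC)
cv2.imwrite("pics/t4.png",g(a)); cv2.imwrite("pics/s4.png",g(b))
E
```

```text
case -x bottom edge z8 [[579.32374083 345.14262926   8.        ]]
nb +x top edge z38 [[551.70196991 327.25867837  38.        ]] corners [[554.48067064 344.22713579  36.        ]
 [549.26235587 308.00590901  36.        ]]
side case -x edge (z38), near-left [[587.02301228 372.42577008  30.        ]
 [579.68026609 333.1175192   30.        ]
 [575.24937308 302.43917361  30.        ]]
side: nb right edge z~22 [[555.75231083 337.8666461   22.        ]] case left [[579.84603938 331.14610668  22.        ]]
```

View pics/t4.png

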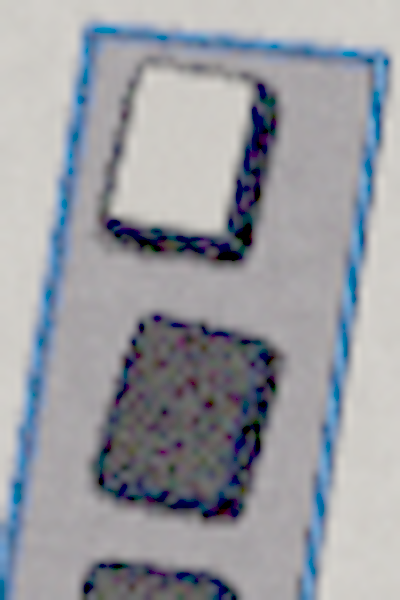

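View pics/s4.png

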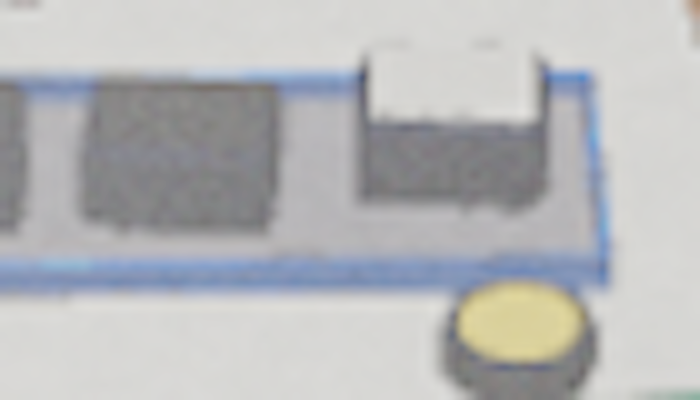

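Only the case at (219,230) in the top view has a proud white cover and stands in the tray, so I'm using that one. I'll grip it by its ends, because a grip across its width would bring the 180 mm wide gripper body close to the press head at the nest. The gap to its neighbour is about 24 mm.

```bash
cat >> h.py <<'E'
def ori(deg):
    c,s=np.cos(np.radians(deg)),np.sin(np.radians(deg))
    return np.array([[0,c,s],[0,s,-c],[-1,0,0.]])
def st(): 
    s=bot.get_state(); print("t",round(s['time'],2),"tcp",s['tcp_pos'].round(1),"F",s['contact_force'].round(2),"op",round(s['opening'],3)); return s
def snap(tag):
    r={}
    for n in ("top","side"):
        im=bot.get_image(n); r[n]=im; cv2.imwrite(f"pics/{tag}_{n}.png",im[:,:,::-1])
    return r
def crop(im,x0,x1,y0,y1,f,name):
    cv2.imwrite(f"pics/{name}.png",cv2.resize(im[y0:y1,x0:x1],None,fx=f,fy=f,interpolation=cv2.INTER_CUBIC)[:,:,::-1])
E
python3 - <<'E'
from h import *
for yaw in (-6.9,173.1,4.3,184.3):
    p=[609,337.5,120] if yaw in(-6.9,173.1) else [583,-62.8,120]
    print(yaw,np.round(bot.inverse_kinematics(p,ori(yaw)),1))
bot.gripper_to(70/95,effort=20)
bot.goto([609,337.5,110],ori(-6.9))
st()
r=snap("a")
crop(r["top"],170,270,190,290,6,"a_t"); crop(r["side"],300,400,150,240,6,"a_s")
E
```

```text
-6.9 [24.6 17.6 93.4 -0.  69.  31.5]
173.1 [  24.6   17.6   93.4   -0.    69.  -148.5]
4.3 [-11.4   4.6 108.4  -0.   67.  -15.7]
184.3 [-11.4   4.6 108.4  -0.   67.  164.3]
t 3.17 tcp [608.6 338.7 110.6] F [-0.3   1.23  0.7 ] op 0.736
```

View pics/a_t.png

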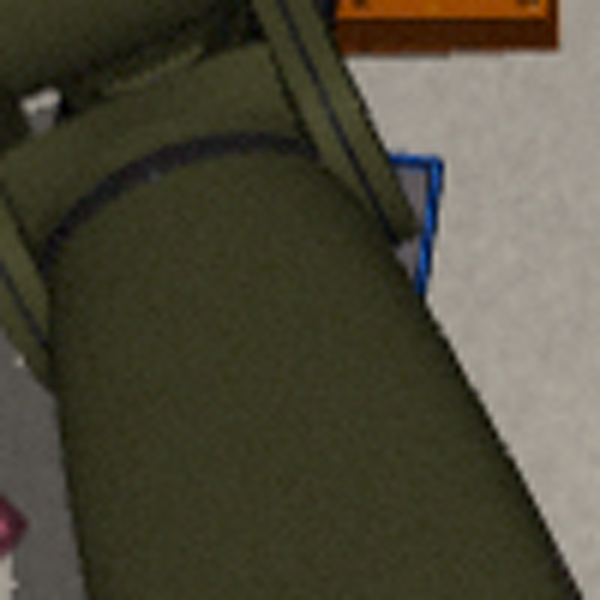

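View pics/a_s.png

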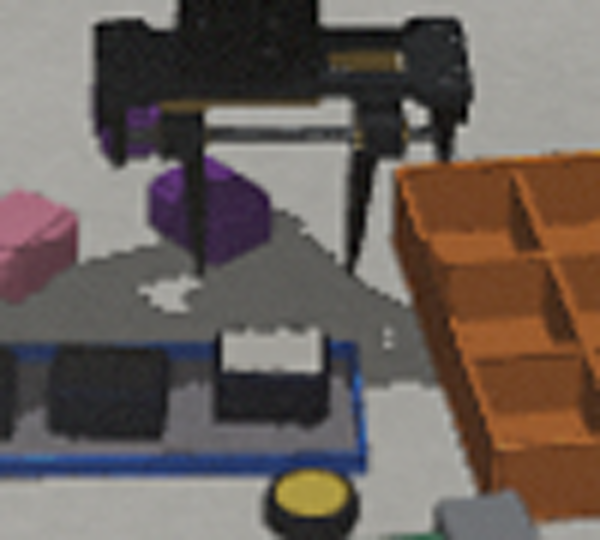

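```bash
python3 - <<'E'
from h import *
s=st(); T=s['tcp_pos'];R=s['tcp_rot']
for y in (-35,35,-47,47):print(y,proj("side",T+R@[17,y,0])[0].round(1), proj("side",T+R@[17,y,10])[0].round(1))
print(np.degrees(np.arctan2(R[1,1],R[0,1])))
im=cv2.imread("pics/a_side.png")[:,:,::-1]
crop(im,325,370,170,235,10,"a_s2")
E
```

```text
t 3.27 tcp [608.5 338.8 110.6] F [-0.09  0.52 -0.43] op 0.736
-35 [333.2 194.3] [333.3 196.2]
35 [356.5 194. ] [356.8 195.9]
-47 [329.2 194.3] [329.3 196.2]
47 [360.5 194. ] [360.8 195.8]
-6.791845596024825
```

View pics/a_s2.png

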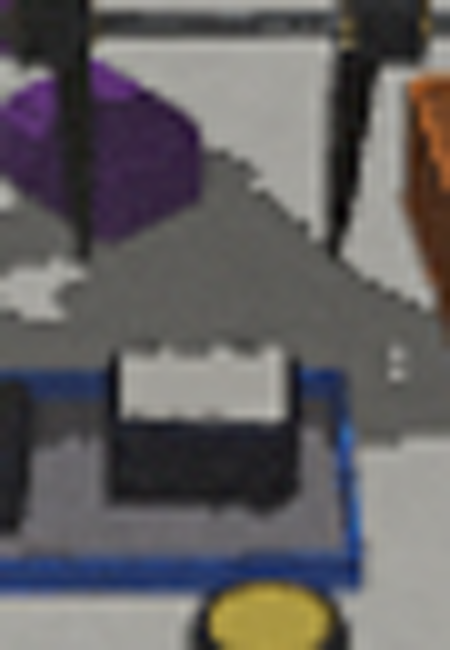

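```bash
python3 - <<'E'
from h import *
print(proj("side",[[608.6,338.7,93],[608.6,338.7,22],[606,338.7,22]]).round(2))
print(bot.line_to([607.5,337.5,64],vel=100,force_limit=6)); s=st()
im=bot.get_image("side"); crop(im,325,370,170,235,10,"b_s2")
print(proj("side",[s['tcp_pos']+s['tcp_rot']@[17,y,0] for y in(-35,35)]).round(2))
E
```

```text
[[344.91 194.35]
 [344.44 213.62]
 [343.6  213.69]]
False
t 3.88 tcp [607.2 337.4  63.2] F [-0.28  0.52  0.09] op 0.736
[[332.72 207.57]
 [355.7  207.32]]
```

View pics/b_s2.png

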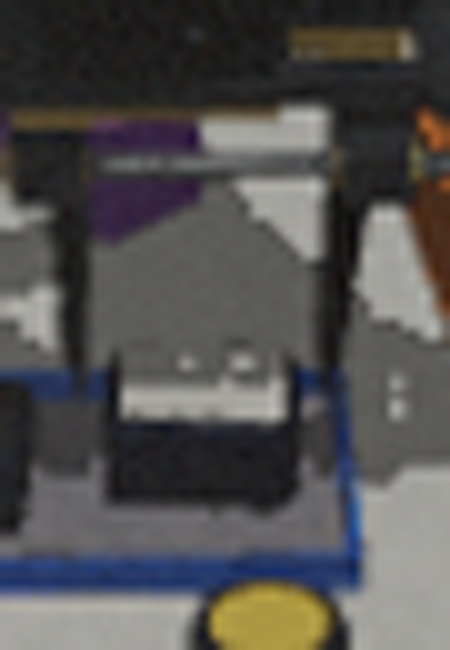

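```bash
python3 - <<'E'
from h import *
print(bot.line_to([607.5,337.5,37],vel=60,force_limit=6)); st()
im=bot.get_image("side"); crop(im,325,370,170,235,10,"c_s2")
bot.gripper_to(0.0,effort=20); st()
bot.line_to([607.5,337.5,80],vel=80); st()
im=bot.get_image("side"); crop(im,325,370,170,235,9,"c_s3")
E
```

```text
False
t 4.53 tcp [607.3 337.4  36.5] F [0.28 0.25 0.48] op 0.734
t 4.92 tcp [607.8 337.7  37.6] F [-0.13 -0.07  1.58] op 0.642
t 5.61 tcp [607.5 337.5  80.2] F [ 0.01  0.72 -1.78] op 0.638
```

View pics/c_s3.png

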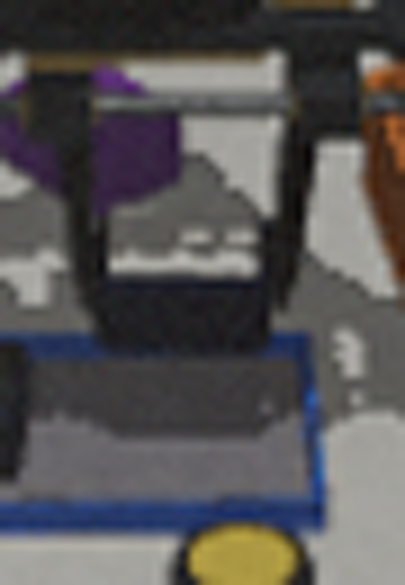

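```bash
python3 - <<'E'
from h import *
bot.line_to([600,330,260],vel=250)
bot.goto([582,-63,260],ori(4.0)); 
bot.line_to([582,-63,95],vel=200); st()
r=snap("d")
crop(r["side"],325,395,260,340,7,"d_s"); crop(r["top"],330,440,190,280,6,"d_t")
E
```

```text
t 8.97 tcp [583.1 -63.   96.4] F [-0.28  0.53 -0.34] op 0.636
```

View pics/d_s.png

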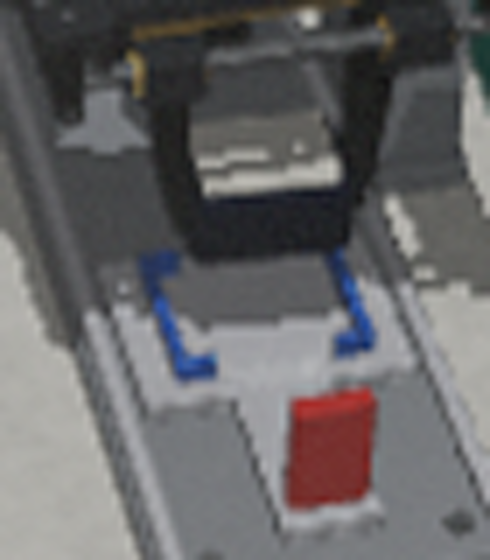

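View pics/d_t.png

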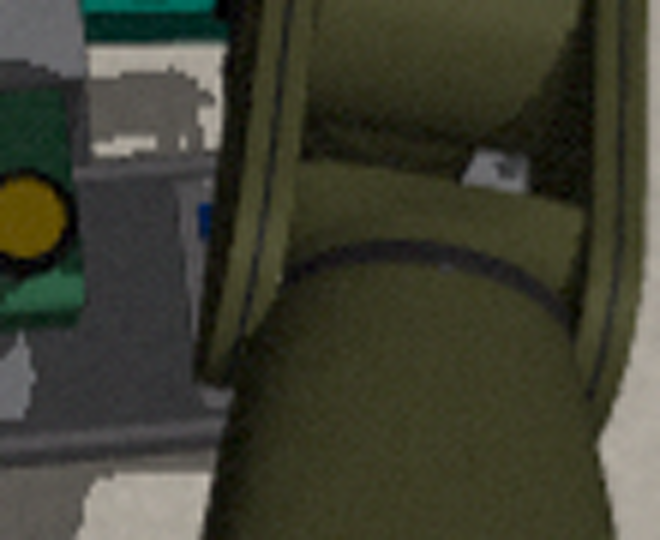

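```bash
cat > servo.py <<'E'
from fit import *
s=[bot.get_state() for _ in range(5)]
T=np.mean([q['tcp_pos'] for q in s],0); R=s[0]['tcp_rot']; a=np.arctan2(R[1,1],R[0,1])
zb=T[2]-31.2
print("T",T.round(2),"yaw",np.degrees(a),"zb",zb)
d=lambda c: full(c,7,(325,260))
r0=1.0
M=[((-25,-18,zb+32.3),(202,195)),((25,-18,zb+32.3),(341,181)),((-15,-22.3,zb+.7),(229,259)),((15,-22.3,zb+.7),(307,252))]
L=[("side",P,d(c)) for P,c in M]
f=lambda x: np.concatenate([proj(n,world(P,[x[0],x[1],a]))[0]-uv for n,P,uv in L])
r=least_squares(f,T[:2]); print("case in side frame",r.x.round(2),"minus TCP",(r.x-T[:2]).round(2)); print(r.fun.reshape(-1,2).round(2).tolist())
for sub in (L[:2],L[2:]):
    g=lambda x: np.concatenate([proj(n,world(P,[x[0],x[1],a]))[0]-uv for n,P,uv in sub]); print(least_squares(g,T[:2]).x.round(2))
# nest again in this image
Nn=[("side",(-37,30,32),d((141,258))),("side",(-37,-30,22),d((182,380))),("side",(37,-30,22),d((373,349))),("side",(-32,25,32),d((165,275)))]
for LL in (Nn, Nn[:3], [n for n in N if n[0]=="side"], [n for n in N if n[0]=="side"][:4],[n for n in N if n[0]=="side"][4:]):
    x,rr=fit(LL,[583,-62,.07]); print("nest side",x[:2].round(2),np.degrees(x[2]).round(2),rr.round(1).tolist())
E
python3 servo.py
```

```text
T [583.43 -63.18  97.1 ] yaw 4.010343393389609 zb 65.9030349411408
case in side frame [582.92 -55.45] minus TCP [-0.51  7.74]
[[-0.13, 0.01], [-0.32, -0.9], [-0.03, 0.82], [0.49, 0.06]]
[583.15 -57.12]
[582.66 -53.79]
nest side [585.75 -59.63] 5.51 [[-0.1, -0.4], [0.2, 1.0], [1.0, 0.5], [-1.2, -1.9]]
nest side [585.22 -57.96] 5.48 [[-0.4, -0.9], [-0.2, 0.6], [0.7, 0.1]]
nest side [584.5 -60.4] 3.31 [[-0.1, 0.1], [0.4, -0.2], [-0.6, 1.0], [0.1, 1.6], [0.1, -0.8], [0.3, -0.8], [-0.1, 0.2], [-0.2, -0.3]]
nest side [585.09 -57.91] 4.83 [[-0.2, -0.3], [0.1, -1.1], [-0.2, 0.5], [0.4, 0.6]]
nest side [586.5  -61.74] 1.96 [[0.0, -0.5], [0.3, -0.3], [-0.2, 0.6], [-0.2, 0.2]]
```

```bash
python3 - <<'E'
from h import *
print([bot.get_state()['tcp_pos'].round(2).tolist() for _ in range(3)])
print(bot.line_to([583,-65,70],vel=80,force_limit=5)); 
for _ in range(4): st()
bot.wait(0.2); st()
r=snap("e")
crop(r["side"],330,390,275,330,12,"e_s")
E
```

```text
[[583.43, -63.18, 97.1], [583.43, -63.18, 97.1], [583.43, -63.18, 97.1]]
False
t 9.53 tcp [582.3 -64.9  68.9] F [ 0.34 -0.3  -1.43] op 0.638
t 9.53 tcp [582.3 -64.9  68.9] F [ 0.34 -0.3  -1.43] op 0.638
t 9.53 tcp [582.3 -64.9  68.9] F [ 0.34 -0.3  -1.43] op 0.638
t 9.53 tcp [582.3 -64.9  68.9] F [ 0.34 -0.3  -1.43] op 0.638
t 9.73 tcp [583.4 -65.1  70.4] F [-0.11  0.17  0.32] op 0.637
```

View pics/e_s.png

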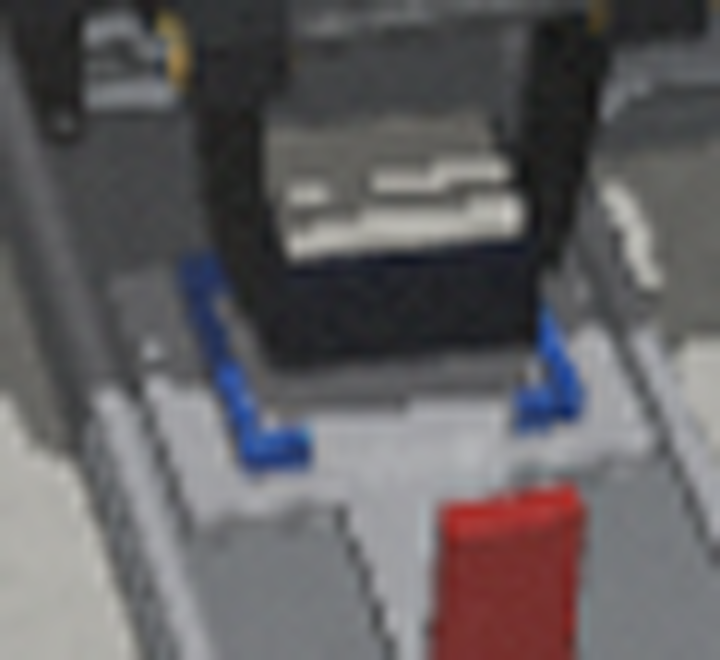

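```bash
cat > ov.py <<'E'
from fit import *
def box(x,y,a,hx,hy,z0,z1):
    return [[ [sx*hx,sy*hy,z] for sx,sy in((1,1),(1,-1),(-1,-1),(-1,1))] for z in(z0,z1)]
def draw(img,n,pose,hx,hy,z0,z1,off,sc,col):
    for ring in box(*pose,hx,hy,z0,z1):
        p=np.array([proj(n,world(q,pose))[0] for q in ring]); p=((p-off+.5)*sc-.5)
        cv2.polylines(img,[p.round().astype(int).reshape(-1,1,2)],True,col,1,cv2.LINE_AA)
if __name__=="__main__":
    im=cv2.imread("pics/e_side.png"); off=np.array([330,275]); sc=12
    c=cv2.resize(im[275:330,330:390],None,fx=sc,fy=sc,interpolation=cv2.INTER_CUBIC)
    a=np.radians
    nest=[585.2,-59,a(4.3)]; case=[583.2,-58.5,a(4.0)]
    draw(c,"side",nest,37,30,22,32,off,sc,(0,255,255)); draw(c,"side",nest,32,25,32,32,off,sc,(0,255,0))
    draw(c,"side",case,30,23,38.8,70.8,off,sc,(255,0,255)); draw(c,"side",case,25,18,70.8,74.8,off,sc,(255,255,255))
    cv2.imwrite("pics/e_ov.png",c)
E
python3 ov.py
```

```text
(no output)
```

View pics/e_ov.png

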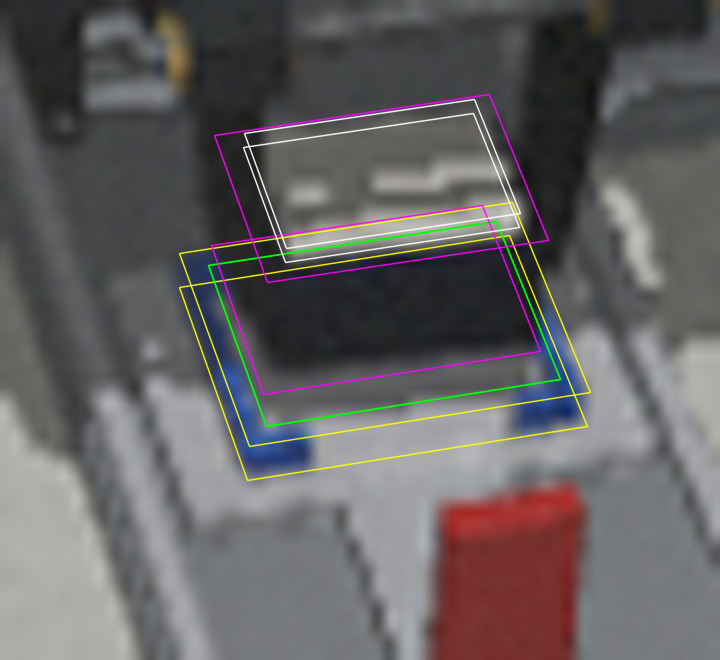

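```bash
python3 - <<'E'
from h import *
bot.line_to([584.2,-64,67],vel=60,rotation=ori(4.5)); bot.wait(0.2)
print(bot.line_to([584.2,-64,52.5],vel=25,force_limit=5)); st(); bot.wait(.2); st()
r=snap("f")
crop(r["side"],330,390,275,330,12,"f_s")
E
```

```text
True
t 10.62 tcp [584.8 -64.4  62.8] F [-0.72 -0.16  3.41] op 0.637
t 10.82 tcp [584.8 -64.3  62.7] F [ 0.14 -0.68  4.67] op 0.636
```

View pics/f_s.png

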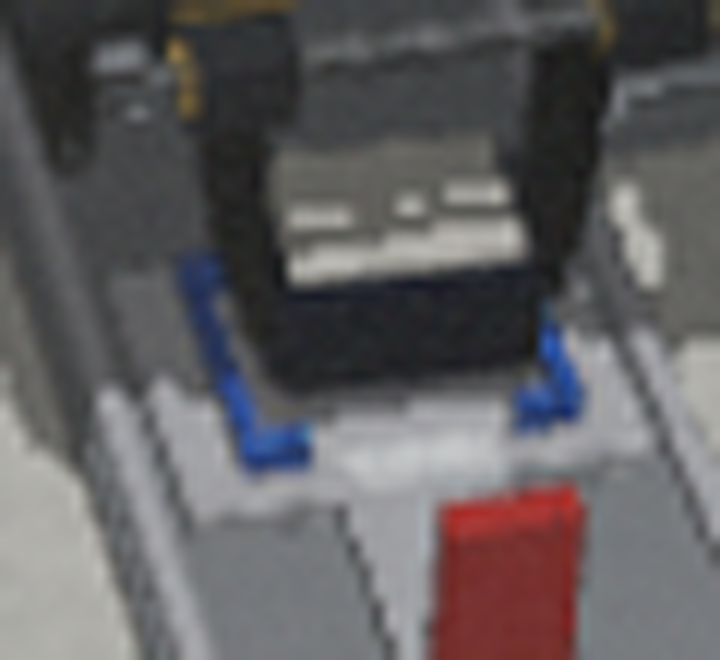

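```bash
python3 - <<'E'
from h import *
for i in range(3):
    s=bot.get_state(); print(s['contact_force'].round(2),s['wrist_torque'].round(3)); bot.wait(.1)
bot.line_to([584.2,-64,66],vel=40); bot.wait(.3)
for i in range(3):
    s=bot.get_state(); print(s['contact_force'].round(2),s['wrist_torque'].round(3)); bot.wait(.1)
E
```

```text
[ 1.18 -1.14  5.58] [-0.105 -0.136 -0.005]
[ 0.65 -0.98  5.24] [-0.154 -0.156 -0.103]
[ 0.33 -0.15  5.17] [-0.108 -0.084 -0.083]
[ 0.87  0.13 -0.06] [-0.063  0.089 -0.035]
[-0.39 -0.9  -0.77] [-0.045  0.095  0.013]
[ 0.92  0.5  -0.43] [-0.093  0.071 -0.042]
```

```bash
cat > tryit.py <<'E'
from h import *
import sys
x,y=float(sys.argv[1]),float(sys.argv[2])
bot.line_to([x,y,66],vel=40,rotation=ori(4.5)); bot.wait(.3)
q=[bot.get_state() for _ in range(1)]; 
F0=[];T0=[]
for i in range(5):
    s=bot.get_state(); F0.append(s['contact_force']);T0.append(s['wrist_torque']); bot.wait(.04)
print(bot.line_to([x,y,52.8],vel=25,force_limit=5)); bot.wait(.15); st()
F1=[];T1=[]
for i in range(6):
    s=bot.get_state(); F1.append(s['contact_force']);T1.append(s['wrist_torque']); bot.wait(.04)
dF=np.mean(F1,0)-np.mean(F0,0); dT=np.mean(T1,0)-np.mean(T0,0)
print("dF",dF.round(2),"dT",dT.round(3),"rx",round(-dT[1]/dF[2]*1e3),"ry",round(dT[0]/dF[2]*1e3))
E
python3 tryit.py 582 -64.5
```

```text
True
t 13.5 tcp [581.9 -64.5  53.4] F [0.2 0.  4.9] op 0.633
dF [-0.21 -0.63  5.7 ] dT [-0.112 -0.037 -0.063] rx 7 ry -20
```

```bash
python3 - <<'E'
from h import *
bot.gripper_to(0.75); bot.wait(.1); st()
bot.line_to([582,-64.5,130],vel=150); st()
r=snap("g")
crop(r["side"],330,390,275,330,12,"g_s")
E
```

```text
t 14.32 tcp [581.2 -64.4  52.6] F [-0.35 -0.67 -0.16] op 0.749
t 14.99 tcp [581.5 -64.4 129.3] F [ 0.84  0.23 -1.19] op 0.744
```

View pics/g_s.png

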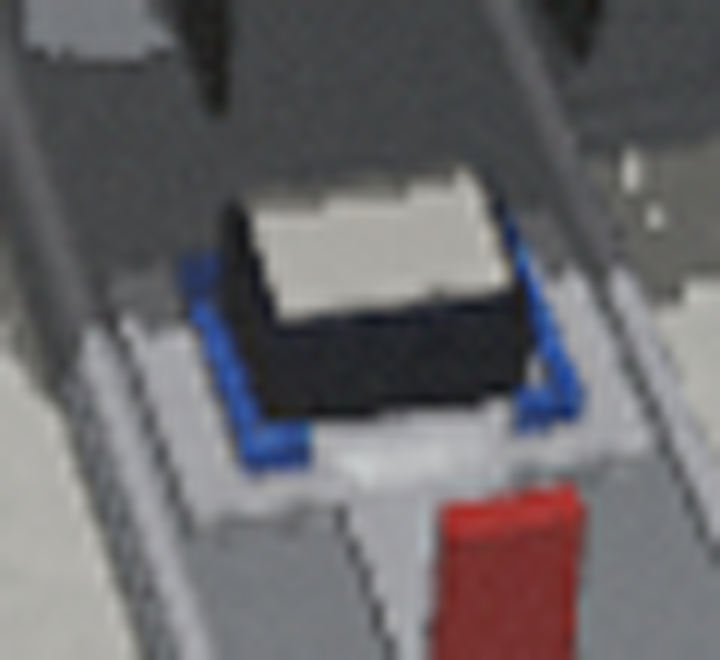

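```bash
python3 - <<'E'
from h import *
a=np.radians(4.5); d=np.array([-np.sin(a),np.cos(a),0]); n=np.array([582,-63.5,0])
P=lambda l,z: n+d*l+[0,0,z]
bot.goto(P(-128,140),ori(4.5)); bot.gripper_to(0.0,effort=20)
print(bot.line_to(P(-128,62),vel=150,force_limit=6)); bot.wait(.2); st()
im=bot.get_image("side"); crop(im,330,410,280,360,8,"h_s")
r=bot.line_to(P(-80,62),vel=50,force_limit=8); s=st(); print(r,"l",(s['tcp_pos']-n)@d)
E
```

```text
False
t 17.75 tcp [ 593.1 -191.5   63.7] F [-0.2  -0.62  0.16] op 0.007
t 18.91 tcp [ 588.2 -142.8   61.9] F [ 0.87 -0.75 -0.48] op 0.007
False l -79.51500872780396
```

View pics/h_s.png

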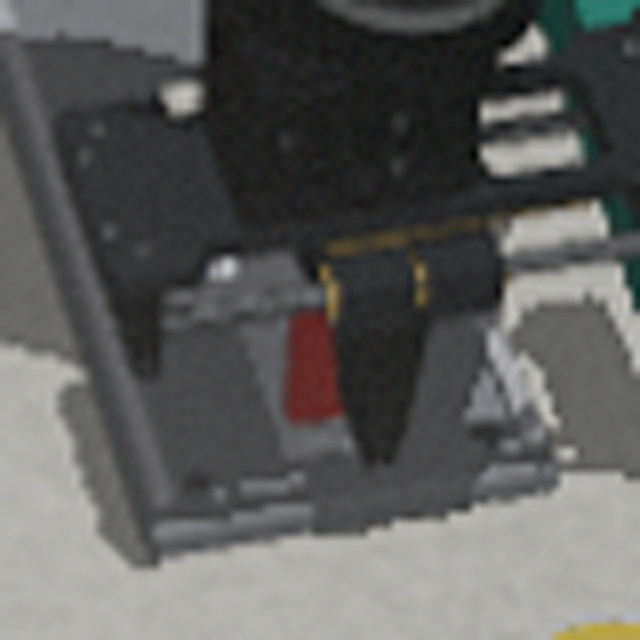

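```bash
python3 - <<'E'
from h import *
for i in range(3): st(); bot.wait(.05)
r=snap("i"); crop(r["side"],330,410,260,340,8,"i_s"); crop(r["top"],300,440,190,280,5,"i_t")
E
```

```text
t 18.91 tcp [ 588.2 -142.8   61.9] F [ 0.87 -0.75 -0.48] op 0.007
t 18.96 tcp [ 588.1 -142.9   61.9] F [-0.2   0.29  0.94] op 0.003
t 19.01 tcp [ 588.1 -143.    61.9] F [-0.39 -0.6   0.33] op 0.004
```

View pics/i_s.png

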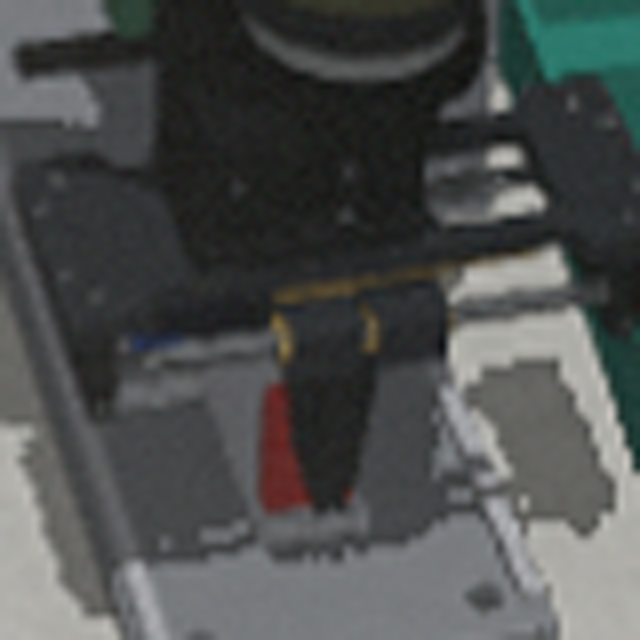

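View pics/i_t.png

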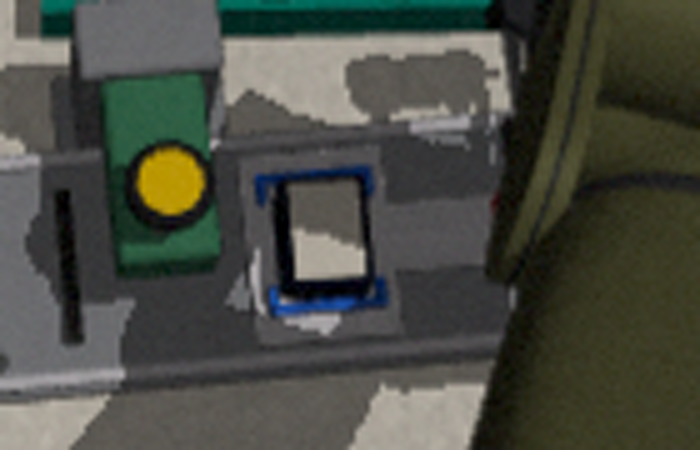

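```bash
python3 - <<'E'
from h import *
a=np.radians(4.5); d=np.array([-np.sin(a),np.cos(a),0]); n=np.array([582,-63.5,0])
P=lambda l,z: n+d*l+[0,0,z]
r=bot.line_to(P(-10,62),vel=60,force_limit=9); s=st(); print(r,"l",(s['tcp_pos']-n)@d)
if not r:
    r=bot.line_to(P(25,62),vel=20,force_limit=9); s=st(); print(r,"l",(s['tcp_pos']-n)@d)
for i in range(2): bot.wait(.1); s=st()
print("l",(s['tcp_pos']-n)@d)
r=snap("j"); crop(r["side"],320,420,220,320,6,"j_s"); crop(r["top"],290,430,190,280,5,"j_t")
E
```

```text
t 20.48 tcp [582.5 -73.1  62. ] F [-0.17  0.31 -0.48] op 0.004
False l -9.649466591695486
t 21.4 tcp [581.3 -58.5  61.7] F [ 0.12 -0.64  1.19] op 0.002
True l 5.068799694735109
t 21.5 tcp [581.  -58.5  61.3] F [ 0.78  0.06 -1.44] op 0.005
t 21.6 tcp [580.5 -58.7  60.9] F [-0.84  0.1  -0.48] op 0.006
l 4.929997621369748
```

View pics/j_s.png

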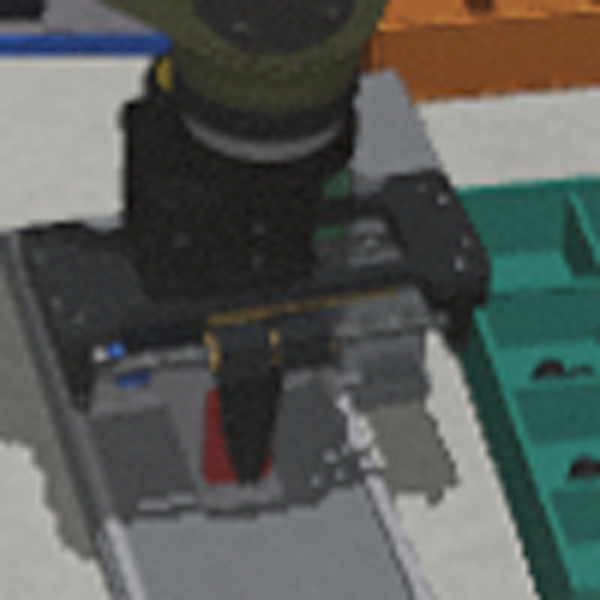

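View pics/j_t.png

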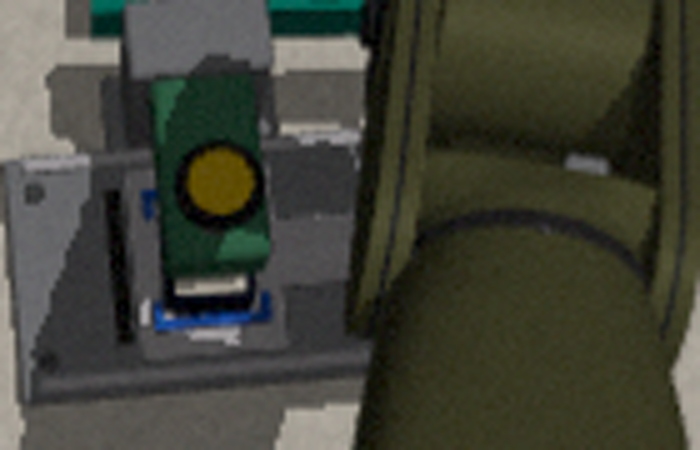

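```bash
python3 - <<'E'
from h import *
a=np.radians(4.5); d=np.array([-np.sin(a),np.cos(a),0]); n=np.array([582,-63.5,0])
P=lambda l,z: n+d*l+[0,0,z]
r=bot.line_to(P(20,62),vel=15,force_limit=14); s=st(); print(r,"l",(s['tcp_pos']-n)@d)
bot.line_to(P(-10,62),vel=80); 
bot.line_to(P(-10,240),vel=250);st()
r=snap("k"); crop(r["side"],320,420,210,310,6,"k_s"); crop(r["top"],290,430,190,280,5,"k_t")
E
```

```text
t 22.18 tcp [580.4 -58.6  60.8] F [ 0.52 -1.36  1.38] op 0.004
True l 5.032669451345581
t 23.38 tcp [581.8 -73.2 238.1] F [-1.4   0.41 -1.43] op 0.009
```

View pics/k_s.png

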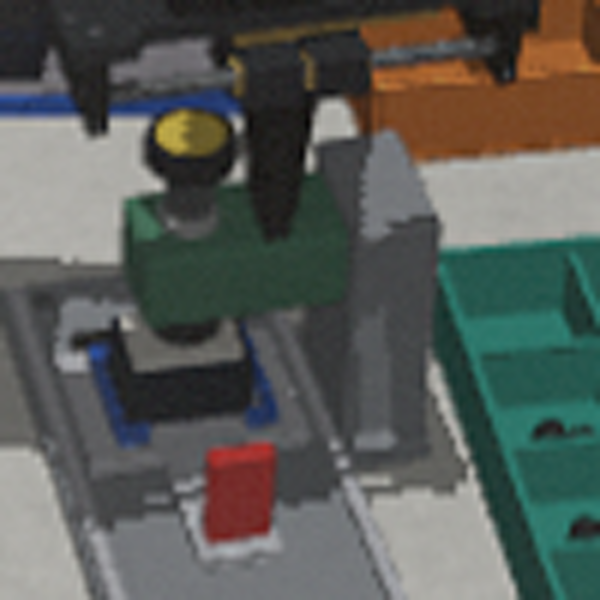

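View pics/k_t.png

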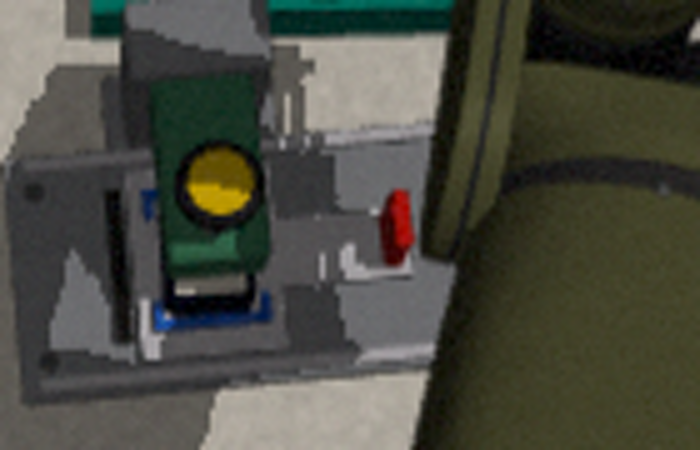

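```bash
cat > press.py <<'E'
from h import *
def mean(k=6,dt=.02):
    o=[];z=[]
    for i in range(k):
        s=bot.get_state(); o.append(s['contact_force'][2]); z.append(s['tcp_pos'][2]); bot.wait(dt)
    return np.mean(o),np.std(o),np.mean(z),s['time']
if __name__=="__main__":
    K=[573,51]
    bot.line_to([*K,240],vel=200,rotation=ori(4.5)); bot.line_to([*K,192],vel=100); bot.wait(.4)
    b=mean(10); print("base",np.round(b,3)); np.save("base.npy",b[0])
    im=bot.get_image("side"); crop(im,320,420,190,290,7,"l_s")
E
python3 press.py
```

```text
base [3.90000e-02 4.96000e-01 1.92272e+02 2.54330e+01]
```

View pics/l_s.png

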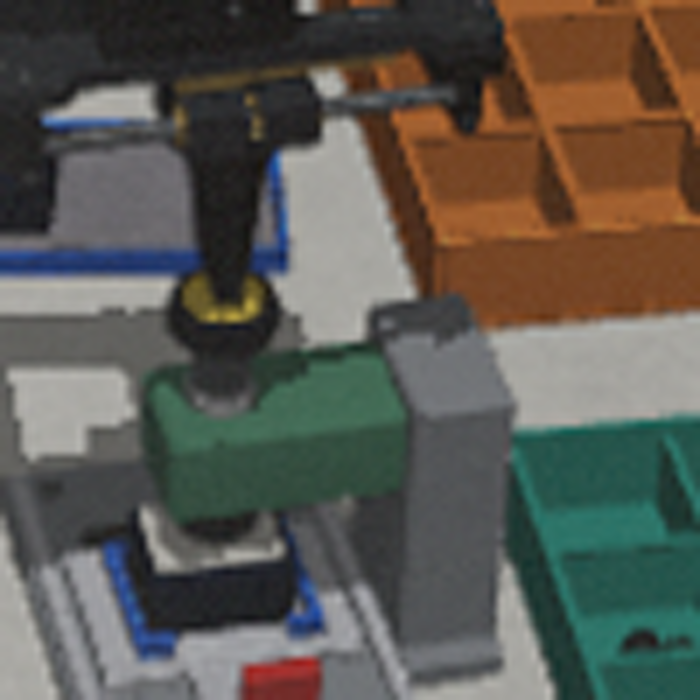

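```bash
cat > press2.py <<'E'
from press import *
K=[573,51]; b=float(np.load("base.npy"))
print(bot.line_to([*K,186.5],vel=30,force_limit=6))
r=bot.line_to([*K,168],vel=5,force_limit=11); print(r)
f,sd,z,t=mean(5); print("F",round(f-b,2),"sd",round(sd,2),"z",round(z,2),"t",round(t,2))
E
python3 press2.py
```

```text
False
True
F 8.89 sd 0.31 z 173.39 t 28.61
```

```bash
python3 - <<'E'
from press import *
K=[573,51]; b=float(np.load("base.npy"))
s=bot.get_state(); z=s['tcp_pos'][2]; print(z)
f=8.9
for i in range(14):
    if f>13.5: break
    z-=0.1
    bot.line_to([*K,z],vel=5,force_limit=7)
    m=mean(4,.02); f=m[0]-b; print(round(z,2),"F",round(f,2),"zm",round(m[2],3),"t",round(m[3],2))
E
```

```text
173.6055322505178
173.51 F 8.08 zm 174.686 t 29.08
173.41 F 8.44 zm 174.56 t 29.4
173.31 F 8.59 zm 174.487 t 29.72
173.21 F 8.26 zm 174.388 t 30.03
173.11 F 8.46 zm 174.298 t 30.35
173.01 F 8.29 zm 174.191 t 30.67
172.91 F 8.62 zm 174.122 t 30.98
172.81 F 8.1 zm 174.029 t 31.3
172.71 F 8.46 zm 173.939 t 31.62
172.61 F 9.03 zm 173.849 t 31.93
172.51 F 8.72 zm 173.763 t 32.25
172.41 F 8.52 zm 173.673 t 32.57
172.31 F 8.58 zm 173.579 t 32.88
172.21 F 9.06 zm 173.486 t 33.2
```

```bash
python3 - <<'E'
from press import *
K=[573,51]; b=float(np.load("base.npy"))
z=172.21; f=9; 
for i in range(25):
    if f>16.3: break
    z-=0.25 if f<14 else 0.12
    bot.line_to([*K,z],vel=5,force_limit=7)
    m=mean(3,.02); f=m[0]-b; print(round(z,2),"F",round(f,2),"zm",round(m[2],3),"t",round(m[3],2))
np.save("z.npy",z)
E
```

```text
171.96 F 9.04 zm 173.268 t 33.5
171.71 F 9.36 zm 173.031 t 33.8
171.46 F 9.17 zm 172.82 t 34.1
171.21 F 9.08 zm 172.588 t 34.4
170.96 F 9.6 zm 172.359 t 34.7
170.71 F 9.62 zm 172.243 t 35.0
170.46 F 10.51 zm 172.234 t 35.3
170.21 F 11.95 zm 172.219 t 35.6
169.96 F 12.72 zm 172.225 t 35.9
169.71 F 14.29 zm 172.204 t 36.2
169.59 F 14.2 zm 172.191 t 36.5
169.47 F 14.7 zm 172.213 t 36.8
169.35 F 15.31 zm 172.198 t 37.1
169.23 F 15.47 zm 172.195 t 37.4
169.11 F 15.99 zm 172.199 t 37.7
168.99 F 16.41 zm 172.21 t 38.0
```

Contact with the stop is clear: z holds at 172.2 while the force climbs. I'll go to about 17.5 N and hold.

```bash
python3 - <<'E'
from press import *
K=[573,51]; b=float(np.load("base.npy"))
for z in (168.87,168.78):
    bot.line_to([*K,z],vel=5,force_limit=7)
    m=mean(4,.02); print(round(z,2),"F",round(m[0]-b,2),"zm",round(m[2],3),"t",round(m[3],2))
o=[]
t0=bot.get_state()['time']
while bot.get_state()['time']-t0<1.6:
    s=bot.get_state(); o.append(s['contact_force'][2]-b); bot.wait(.04)
o=np.array(o); print("hold mean",o.mean().round(2),o.min().round(2),o.max().round(2),len(o),"thirds",[x.mean().round(2) for x in np.array_split(o,3)])
im=bot.get_image("side"); crop(im,320,420,190,290,7,"m_s")
bot.line_to([*K,176],vel=15); bot.line_to([*K,192],vel=40); bot.line_to([*K,250],vel=150)
bot.wait(.2); print(mean(4)); 
E
```

```text
168.87 F 17.42 zm 172.2 t 38.32
168.78 F 17.53 zm 172.174 t 38.63
hold mean 17.29 16.18 18.33 39 thirds [np.float64(17.13), np.float64(17.23), np.float64(17.51)]
(np.float64(-0.2692933886573322), np.float64(0.0665776695856036), np.float64(248.27960090154744), 42.2917)
```

View pics/m_s.png

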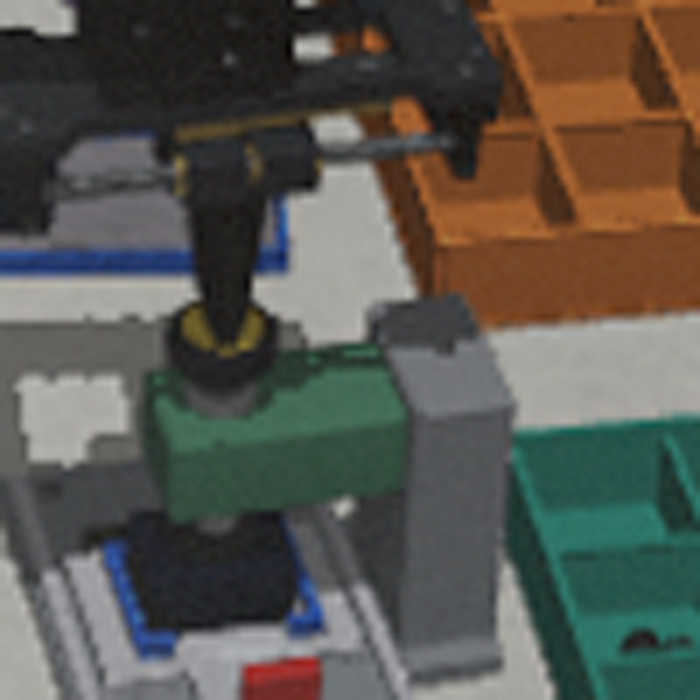

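```bash
python3 - <<'E'
from h import *
bot.line_to([520,200,300],vel=250); st()
bot.goto([380,420,300],ori(40)); st()
r=snap("z"); crop(r["side"],270,400,195,355,3.7,"z_s"); crop(r["top"],185,430,195,320,3.2,"z_t"); crop(r["side"],325,395,215,305,7,"z_s2")
E
```

```text
t 43.12 tcp [520.  199.5 299.4] F [-0.06 -0.24 -0.18] op 0.003
t 44.14 tcp [380.9 419.1 299.7] F [-0.56 -0.08 -0.04] op 0.007
```

View pics/z_s2.png

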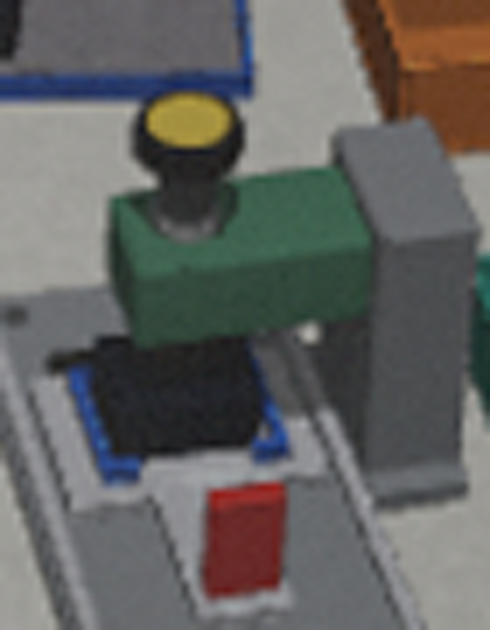

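View pics/z_t.png

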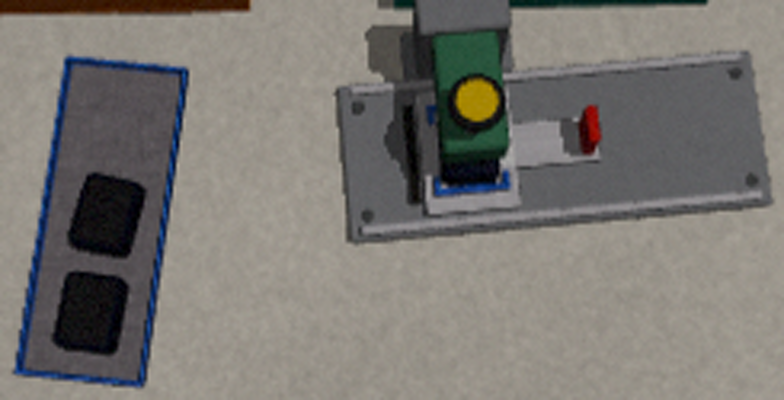

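View pics/z_side.png

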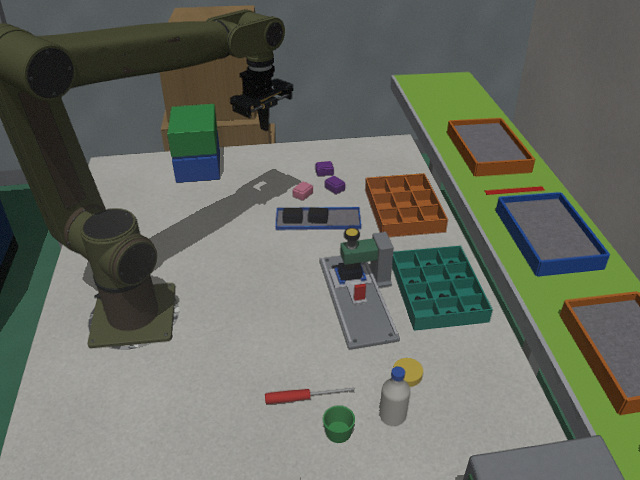

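```bash
python3 -c "
from h import *
bot.wait(.3); st(); bot.finish_job()"
```

```text
t 44.54 tcp [380.4 419.6 300. ] F [0.59 1.4  0.34] op 0.004
the job is handed in; nothing more can be done
```

I pressed the case and handed the job in at about 44.5 s of the 72 s allowed. My last checks agree with the task, though I judged the cover by sight only.

- **Case into the nest:** I gripped the white-covered case by its ends. The first try came down on the +x end wall of the nest, at about 5 N. I moved 2 mm sideways and it seated, with its underside at about 22 mm, and I let go.
- **Carriage:** I pushed the red tab until the carriage met its stop. A second push, limited to 14 N, moved it no further.
- **Press:** The plunger met its stop after about 13.3 mm, where the height stayed put while the force climbed. I held it there for about 1.6 s at 17.3 N on average (16.2 to 18.3 N measured). The highest force I recorded was well below 25 N. Then I let the plunger rise.

The final pictures show:
- The knob is back up and the carriage is in.
- The case is level in the nest.
- The two finished cases, the look-alikes and the other things on the bench are where they were.
- The case's top is all dark, with no white standing proud. I take that as flush, like the finished cases, but the press head hides part of it.

The two cameras disagreed by about 4 mm in position. I worked from relative measurements and contact forces instead.

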